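# Index the stone figure to its next carving face

### The arm

A 7-joint arm with a two-finger parallel gripper is mounted at the origin on the work surface. World frame = base frame: x ahead of the robot, y to its left, z up, the work surface at z = 0. Lengths are in mm, angles in rad, forces in N, time in s.
With the tool pointing down it reaches from about 425 to 975 mm from the base axis. Payload 16.7 kg.
Tool frame: the origin (TCP) lies midway between the tips of the shut fingers; the grasp point (between the pads) lies 19 mm behind it; z points along the fingers, y is the line along which they close (so a half turn about z gives the same grasp; the last joint's range is limited). The gripper opens to 85 mm and grips with 20 to 120 N. Pads are 22 mm wide; open, the fingers measure 114 mm over their backs; the gripper's body (76 mm by 85 mm) begins 54 mm behind the grasp point. The pads swing forward as they close: fully open they stand 13 mm farther back than shut.
Start: joints at [1.044, 0.426, 0.074, 1.606, -0.034, 1.111, -0.067], TCP at [248.331, -627.621, 231.302] pointing down, gripper open.
Joint ranges: [-2.85, 2.85], [-0.5, 2.14], [-1.23, 1.37], [0.21, 2.46], [-1.02, 4.16], [0.16, 2.05], [-2.73, 2.73]. Speed limits (rad/s): [1.89, 1.89, 2.39, 2.39, 3.01, 3.01, 3.01].

### API

Orientations are given as a rotation vector (axis times angle).
In Python, from workcell import ctrl, capture, camera_info, workorder gives the robot as it stands.
- The arm moves only by the shell command python3 -m creep 'ROWS' [FORCE]. ROWS is text: rows parted by semicolons, each of 7 numbers parted by spaces: the shift along the tool's x, y, z in cm, then the turn, a rotation vector about the tool's x, y, z in rad, then the closure, from 0 (fully open) to 1 (shut). In form: x y z rx ry rz hand; .... A call has 1 to 5 rows; each row is the pose to reach, as a shift and turn from the pose commanded when the call began, along the tool's axes at that moment; what a row does not reach only later rows make up. A row lasts 1/10 s, in which the tool goes at most 50 mm and 8.59 degrees, less where a joint would pass 70% of its speed; a pose out of reach is approached as far as the arm can. A call with a gripper value outside its range is refused whole. The fingers move at their own pace and stop on an object; FORCE is the grip in N (left out, the last holds). Time passes only in rows, so rows that repeat a pose let the fingers close. It gives the time, the measured TCP pose, the force, the opening and the grip force at its end, in the units of the state.
- ctrl.sense(): the state, without advancing time (a new reading comes with each control period).
- capture(name): name is "scene" or "top" or "wrist"; returns (picture, depth): 420x560x3 uint8, blue, green, red; 420x560 float32, mm along the optical axis (not along the pixel's ray), 0 where there is no reading.
- camera_info(name): a dict with "K" (3x3 intrinsics, pixels), "R" (3x3) and "t" (3): a world point X has camera coordinates R X + t. Camera axes: x right, y down, z forward; pixel columns grow to the right and rows downward; lengths in mm; the calibration is good to about 2 mm. The wrist camera is an equidistant fisheye: a pixel r from the principal point sees the ray r / f radians off the axis. A picture is of the moment at which its call begins: read the wrist's pose just before it. camera_info takes no time and is no camera call; for the wrist camera it gives the pose at the moment of the call.
- workorder.close_job(): hands the job in; it is judged then, once.
The state is a dict: "time": time; "joints": joint angles; "joint_vel": joint speeds; "joint_efforts": joint torques, N m; "tcp_pos": TCP position; "eef_rot": TCP orientation; "force": force on the tool from outside, world axes, zero at the start; "ft_torque": the same for the moment, N m; "finger_gap": finger opening in mm; "grip_force": force on a finger pad.
Only numpy, scipy, OpenCV 4.12 (cv2) and the standard library are available. Lean on these libraries where they do the work, as an engineer would, in place of code of your own. Each camera call takes 0.05 s, during which the arm holds its last target. There are 200 camera calls.

### The job

Bring the stone figure round for its next face. First wind the tool rest fully back to its stop by turning the wide lower ring of the double knob clockwise (seen from above), leaving the small upper knob as it is set; then swing the turntable anticlockwise by its upright wooden handle, past the line of the tool rest to the first click position beyond it, and leave it seated in that click. Do not shift the things standing round the stand.

Things in the scene. Friction and masses are not known exactly. Their poses are not given: they have to be found in the camera images.
- spindle (a point): Point on the turntable's axis at the top of its plate, 50 mm above the bench. The turntable is an aluminium disc of radius 96 mm on a fixed steel stand, bolted down at another place and yaw in each episode. Axes are the stand's: z up, +y along the tool rest's bar towards the double knob.
- figure_top (a point): Middle of the top of a block-like sandstone figure clamped at the centre of the turntable, turning with it: 66 x 62 mm at the foot, 52 x 48 mm at the shoulders, 104 mm tall, its top 154 mm above the bench.
- bracket (a point): Top of the steel bracket of the index plunger, fixed on the stand's -y side: 34 mm wide, 58 mm tall, 110 to 140 mm from the turntable's axis; the plunger's black button, 27 mm up, reaches to about 175 mm.
- handle (a point): Point on the turntable's upright round wooden handle, 24 mm below its top, 100 mm above the bench. The handle is a cylinder of diameter 18 mm standing 74 mm above the plate, 83 mm from the turntable's axis to its own. It is fixed to the plate and turns with it.
- turntable (a joint): Turntable angle, rad, anticlockwise from above positive: from the stand's +x to the handle. A spring gives click positions at 0, 1.047, 2.094 and 3.142, marked by steel blocks round the stand's foot; the tool rest lies over 1.571. Starts near 0 or 1.047, rarely between. Let go within 0.3 of a click it snaps in. Turning takes up to 6 N at the handle.
- rest_nose (a point): Wooden nose of the tool rest, middle of its front face, 75 mm above the bench. The rest is a flat steel bar 32 mm wide, 65 to 85 mm above the bench (nose 62 to 88), sliding along the stand's y. Forward, its nose is 75 to 83 mm from the turntable's axis and blocks the handle; fully back it is 121 mm away and handle and fingers pass.
- housing_top (a point): Middle of the top of the fixed grey housing through which the tool rest slides, 195 mm from the turntable's axis. It is 70 mm wide, 90 mm long (150 to 240 mm from the axis) and 95 mm tall; once the rest is back, the bar's tail sticks out 26 mm behind it.
- ring_centre (a point): Centre of the wide lower ring (coarse) of the double knob, half-way up it, 132.5 mm above the bench, above the grey housing, 195 mm from the turntable's axis. The black ribbed ring has diameter 54 mm (55 over the ribs) and height 25 mm; under it 25 mm of free air round a 26 mm stem. Vertical axis.
- coarse_ring (a joint): Angle of the wide lower ring in rad, growing clockwise as seen from above, from 0 (rest forward) to a stop at 1.4 (rest fully back); starts at 0 to 0.25. Each rad draws the rest back 33 mm. It takes about 0.1 N m and stays where it is left.
- fine_knob (a joint): Angle of the small upper knob (fine), rad, growing clockwise, 0 at the start. It is black, diameter 25 mm, directly above the ring on the same axis, its top 168 mm above the bench. It turns very easily.
- blank_mid (a point): Centre of a loose upright sandstone block 60 x 60 x 110 mm, bystander.
- tin_mid (a point): Centre of a loose upright steel tin, diameter 72 mm, 95 mm tall, bystander.
- mallet_mid (a point): Half-way up a loose round wooden carver's mallet standing on its head, handle up, head diameter 78 mm, 165 mm tall, bystander. Block, tin and mallet share three places: either side of the double knob and beside the plunger bracket.
- handpiece_mid (a point): Centre of a black rotary carving handpiece fixed in a grey cradle, lying, 160 mm long along its own x axis, 44 mm wide, 47 mm tall, loose on the bench, bystander.

How it is judged (in metres and radians):
On the way, in this order (a step that is already met when the one before it is completed fails the run):
1. the tool rest is wound fully back with the wide ring before the handle is taken past it (value of joint coarse_ring above 1.25 rad and value of joint turntable below 1.35 rad), for 0.2 s.
2. the turntable is at the first click position beyond the tool rest (value of joint turntable between 2.0244 and 2.1644 rad), for 0.2 s.
At the end, for the whole second after the job is handed in: The turntable stands still within 0.07 rad of the click position at 2.094, the wide ring is still turned back beyond 1.25 rad, the small upper knob is within 0.15 rad of its start, and block, tin, mallet and handpiece are within 20 mm of where they stood (all of step 2 and velocity of joint turntable between -0.05 and 0.05 rad/s and value of joint coarse_ring above 1.25 rad and value of joint fine_knob between -0.15 and 0.15 rad and distance of each of blank_mid, tin_mid, mallet_mid, handpiece_mid from where it was at the start of the episode below 0.02 m); the robot touches nothing.
It fails at once if the small upper knob is turned by more than 0.25 rad (value of joint fine_knob above 0.25 rad or value of joint fine_knob below -0.25 rad).
It fails at once if the turntable is swung on into the last click position, past the wanted one (value of joint turntable above 2.75 rad).
It fails at once if a bystander is knocked more than 30 mm from its place (distance of any of blank_mid, tin_mid, mallet_mid, handpiece_mid from where it was at the start of the episode above 0.03 m).
It also fails if it takes over 58 s, if anything falls off the work surface, if the arm or the gripper's body presses on something with over 40 N, if the wrist force passes 120 N, or if a joint passes its speed limit or range.

## Working session

There is one attempt and no reset: what is moved stays moved. The work goes in short steps, Python scripts to look and compute and a shell command to move; the robot and the scene stay as the last step left them, time stands still between calls to the robot, and variables do not carry over. Pictures are saved under pics/ and viewed, at most 10 in all, crops included, and the job is handed in when it is done.

```bash
mkdir -p pics; ls
cat > h.py <<'E'
import numpy as np,cv2
from workcell import ctrl,capture,camera_info,workorder
from scipy.spatial.transform import Rotation as Ro
def cloud(n):
    p,d=capture(n);c=camera_info(n);K,R,t=[np.array(c[k],float) for k in('K','R','t')]
    v,u=np.mgrid[:420,:560];d=d.astype(float)
    X=np.stack([(u-K[0,2])/K[0,0]*d,(v-K[1,2])/K[1,1]*d,d],-1)
    W=(X-t)@R   # R^T (X-t)
    W[d==0]=np.nan
    return p,W
def tool(dw):  # world shift mm -> tool cm
    s=ctrl.sense();R=Ro.from_rotvec(s['eef_rot']).as_matrix()
    return np.round(R.T@np.array(dw)/10,2)
E
python3 - <<'E'
from h import *
s=ctrl.sense();print(s['time'],s['tcp_pos'],s['eef_rot'])
print(Ro.from_rotvec(s['eef_rot']).as_matrix().round(2))
ps=[]
for n in('top','scene'):
    p,W=cloud(n);np.save(n+'.npy',W);cv2.imwrite('pics/'+n+'.png',p)
    c=camera_info(n);print(n,(-np.array(c['R']).T@np.array(c['t'])).round(),np.isnan(W[...,0]).mean())
    print(np.array(c['K']).round(1).tolist())
E
```

```text
pics
0.0 [ 248.20537075 -627.2525162   230.60228405] [-3.08475724e+00 -5.88163125e-01  5.38361146e-04]
[[ 0.93  0.37 -0.  ]
 [ 0.37 -0.93  0.  ]
 [-0.   -0.   -1.  ]]
top [512. -48. 901.] 0.0038775510204081634
[[390.2, 0.0, 277.5], [0.0, 390.2, 213.8], [0.0, 0.0, 1.0]]
scene [1024.  245.  569.] 0.004077380952380952
[[414.0, 0.0, 280.1], [0.0, 414.0, 209.9], [0.0, 0.0, 1.0]]
```

View pics/top.png

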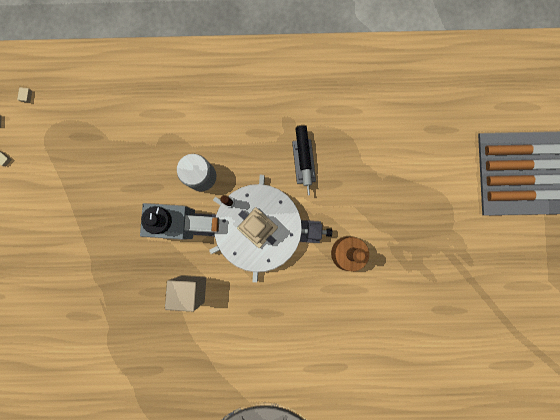

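View pics/scene.png

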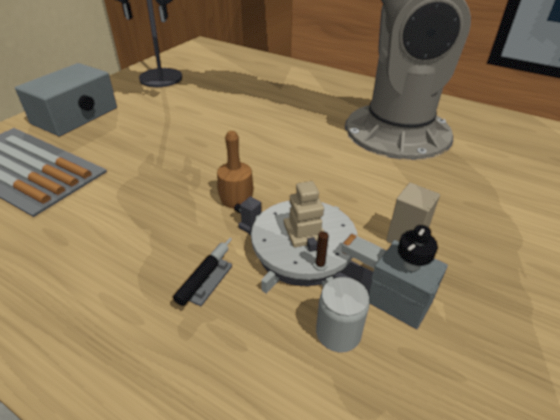

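The top view shows the double knob at (155,220), the rest nose at (214,225), the handle at (226,201), the bracket at (315,232), the tin at (195,170), the block at (182,295), the mallet at (352,254) and the handpiece at (305,155). The scene view agrees: the handle is near the 1.047 click, on the tin side of the rest.

Run:
```python
from h import *
W=np.load('top.npy');S=np.load('scene.npy')
def box(W,u0,u1,v0,v1,z0,z1,n):
    P=W[v0:v1,u0:u1].reshape(-1,3);P=P[(P[:,2]>z0)&(P[:,2]<z1)]
    if len(P)<3: print(n,len(P));return
    (cx,cy),r=cv2.minEnclosingCircle(P[:,:2].astype(np.float32))
    rc=cv2.minAreaRect(P[:,:2].astype(np.float32))
    print(n,len(P),'mean',P.mean(0).round(1),'circ',round(cx,1),round(cy,1),round(r,1),'rect',np.round(rc[0],1),np.round(rc[1],1),round(rc[2],1))
T=W
box(T,135,180,200,240,138,152,'ring')
box(T,135,180,200,240,155,175,'fine')
box(T,135,200,195,250,88,100,'housing')
box(T,205,310,175,280,44,56,'plate')
box(T,215,240,190,215,105,130,'handle')
box(T,205,222,212,240,80,95,'nose')
box(T,185,222,212,240,78,95,'bar')
box(T,235,280,205,250,147,160,'figtop')
box(T,300,330,215,245,50,64,'bracket')
box(T,170,215,150,195,85,100,'tin')
box(T,160,205,275,315,100,115,'block')
box(T,330,375,235,275,30,200,'mallet')
box(T,285,325,115,200,20,60,'handpiece')
```

```text
ring 468 mean [552.6 194.3 145.5] circ 552.6 198.0 28.0 rect [552.7 197.1] [53.4 53.1] 46.2
fine 156 mean [552.8 195.8 167.8] circ 553.1 197.5 12.4 rect [552.7 196.6] [22.8 23. ] 0.4
housing 810 mean [551.  183.8  95.6] circ 551.4 185.9 63.8 rect [552.  182.5] [120.7  69.9] 85.4
plate 4908 mean [5.362e+02 2.000e-01 5.100e+01] circ 573.4 -2.8 132.4 rect [546.8   3.5] [229.1 209.7] 89.4
handle 68 mean [592.5  63.4 123.2] circ 593.1 64.5 8.9 rect [592.7  63.9] [16.5 16.6] 17.4
nose 198 mean [544.8  98.4  86.9] circ 545.5 99.5 19.7 rect [545.5  98.2] [26.2 31.6] 88.6
bar 512 mean [546.8 119.6  86.3] circ 547.4 120.9 38.4 rect [548.9 119.3] [69.3 42.1] 88.5
figtop 289 mean [537.1   3.3 154.5] circ 536.7 3.7 21.2 rect [537.3   3.7] [34.2 31.2] 44.6
bracket 229 mean [ 527.3 -118.7   58.2] circ 533.0 -111.9 31.2 rect [ 529.5 -110.8] [55.3 36.4] 72.5
tin 837 mean [658.7 133.9  95.2] circ 659.2 134.6 34.5 rect [658.2 134.2] [65.7 66.5] 88.6
block 925 mean [402.1 156.  110.8] circ 401.5 157.0 40.6 rect [401.6 157.5] [60.5 59.9] 85.7
mallet 1066 mean [ 478.7 -188.1   91.6] circ 484.0 -188.2 45.9 rect [ 479.  -193.6] [77.6 72.9] 1.2
handpiece 749 mean [ 692.1 -100.7   42.7] circ 680.2 -82.0 86.2 rect [677.4 -98.6] [ 56.4 171.4] 80.3
```

```bash
cat >> h.py <<'E'
def goal(x,y,z,yaw,n=1):  # yaw deg of tool x in world, tool down
    s=ctrl.sense();R=Ro.from_rotvec(s['eef_rot']);c=np.array(s['tcp_pos'])
    G=Ro.from_euler('z',yaw,degrees=True)*Ro.from_euler('x',180,degrees=True)
    d=R.as_matrix().T@(np.array([x,y,z])-c)/10;rv=(R.inv()*G).as_rotvec()
    print('t',round(s['time'],2),'tcp',c.round(1),'j',np.round(s['joints'],2),'F',np.round(s['force'],1),'gap',round(s['finger_gap'],1),'grip',round(s['grip_force'],1))
    print('shift cm',d.round(2),'rot',rv.round(3),'yaw now',np.degrees(np.arctan2(*R.as_matrix()[1::-1,0])).round(1))
E
python3 -c "
from h import *
goal(420,-410,240,50);goal(500,-230,240,70)"
```

```text
t 0.1 tcp [ 248.2 -627.3  230.7] j [ 1.04  0.43  0.07  1.61 -0.03  1.11 -0.07] F [ 0.3  0.3 -1. ] gap 85.6 grip 0.0
shift cm [ 23.97 -13.89  -0.92] rot [-0.001 -0.    -0.496] yaw now 21.6
t 0.1 tcp [ 248.2 -627.3  230.7] j [ 1.04  0.43  0.07  1.61 -0.03  1.11 -0.07] F [ 0.3  0.3 -1. ] gap 85.6 grip 0.0
shift cm [ 38.03 -27.68  -0.9 ] rot [-0.001 -0.    -0.845] yaw now 21.6
```

```bash
python3 -m creep '24 -13.9 -0.9 0 0 -0.5 0; 24 -13.9 -0.9 0 0 -0.5 0; 24 -13.9 -0.9 0 0 -0.5 0; 24 -13.9 -0.9 0 0 -0.5 0; 24 -13.9 -0.9 0 0 -0.5 0'; python3 -c "
from h import *
goal(520,-150,240,80)"
```

```text
time: 0.6
tcp_pos: [404.1, -429.8, 239.3]
eef_rot: [-2.843, -1.336, 0.0]
force: [0.6, -0.3, -0.2]
finger_gap: 85.4
grip_force: 0.0
t 0.6 tcp [ 404.1 -429.8  239.3] j [ 0.81  0.29 -0.12  1.79  0.04  1.07 -0.02] F [ 0.6 -0.3 -0.2] gap 85.4 grip 0.0
shift cm [28.94 -8.93 -0.06] rot [-0.    -0.    -0.518] yaw now 50.3
```

```bash
python3 -m creep '29 -9 0 0 0 -0.5 0; 29 -9 0 0 0 -0.5 0; 29 -9 0 0 0 -0.5 0; 29 -9 0 0 0 -0.5 0; 29 -9 0 0 0 -0.5 0'; python3 -c "
from h import *
goal(545,100,240,90)"
```

```text
time: 1.1
tcp_pos: [499.3, -198.8, 239.4]
eef_rot: [-2.424, -1.998, 0.0]
force: [1.3, -1.7, 0.8]
finger_gap: 85.4
grip_force: 0.0
t 1.1 tcp [ 499.3 -198.8  239.4] j [ 0.55  0.21 -0.34  1.89  0.08  1.05 -0.01] F [ 1.3 -1.7  0.8] gap 85.4 grip 0.0
shift cm [30.21 -1.22 -0.06] rot [-0.     0.    -0.192] yaw now 79.0
```

```bash
python3 -m creep '30 -1.2 0 0 0 -0.35 0; 30 -1.2 0 0 0 -0.35 0; 30 -1.2 0 0 0 -0.35 0; 30 -1.2 0 0 0 -0.35 0; 30 -1.2 0 0 0 -0.35 0'; python3 -c "
from h import *
goal(552.7,197,200,100)"
```

```text
time: 1.6
tcp_pos: [537.3, 48.1, 239.5]
eef_rot: [2.042, 2.387, -0.0]
force: [0.7, -0.7, -0.4]
finger_gap: 85.6
grip_force: 0.0
t 1.6 tcp [537.3  48.1 239.5] j [ 0.25  0.24 -0.53  1.87  0.14  1.06 -0.18] F [ 0.7 -0.7 -0.4] gap 85.6 grip 0.0
shift cm [14.47  3.83  3.94] rot [ 0.     0.    -0.019] yaw now 98.9
```

```bash
python3 -m creep '14.5 3.8 3 0 0 0 0; 14.5 3.8 4 0 0 0 0;14.5 3.8 4 0 0 0 0;14.5 3.8 4 0 0 0 0;14.5 3.8 4 0 0 0 0'; python3 -c "
from h import *
goal(552.7,197,108,100)
p,d=capture('wrist');cv2.imwrite('pics/w1.png',p)"
```

```text
time: 2.1
tcp_pos: [551.7, 197.1, 198.5]
eef_rot: [-2.037, -2.39, 0.002]
force: [1.1, -0.3, 0.2]
finger_gap: 85.4
grip_force: 0.0
t 2.1 tcp [551.7 197.1 198.5] j [ 0.01  0.37 -0.58  1.81  0.23  1.03 -0.5 ] F [ 1.1 -0.3  0.2] gap 85.4 grip 0.0
shift cm [-0.03  0.11  9.05] rot [-0.002 -0.001 -0.015] yaw now 99.1
```

View pics/w1.png

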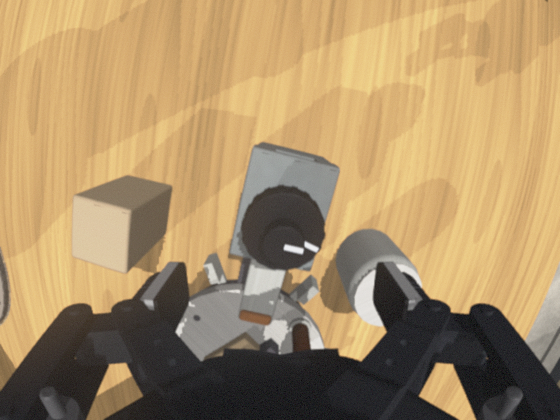

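The wrist view shows the ring at about (284,227), centred between the fingertips at x≈170 and x≈390. Next I descend and close on it.

```bash
python3 -m creep '0 0.1 3 0 0 0 0; 0 0.1 6 0 0 0 0;0 0.1 9 0 0 0 0;0 0.1 9 0 0 0 0;0 0.1 9 0 0 0 0' 30;  python3 -c "
from h import *
goal(552.7,197,108,100)"
```

```text
time: 2.65
tcp_pos: [553.9, 194.5, 110.3]
eef_rot: [2.043, 2.386, -0.0]
force: [-0.0, -0.9, -0.0]
finger_gap: 85.6
grip_force: 0.0
t 2.65 tcp [553.9 194.5 110.3] j [-0.02  0.47 -0.54  1.89  0.31  0.87 -0.56] F [-0.  -0.9 -0. ] gap 85.6 grip 0.0
shift cm [ 0.27 -0.08  0.23] rot [-0.    0.   -0.02] yaw now 98.8
```

```bash
python3 -m creep '0 0 0 0 0 0 1; 0 0 0 0 0 0 1; 0 0 0 0 0 0 1; 0 0 0 0 0 0 1; 0 0 0 0 0 0 1' 30;  python3 -c "
from h import *
goal(552.7,197,108,100)"
```

```text
time: 3.15
tcp_pos: [553.5, 195.5, 111.0]
eef_rot: [2.041, 2.387, 0.0]
force: [-7.6, -3.8, 13.5]
finger_gap: 53.4
grip_force: 29.4
t 3.15 tcp [553.5 195.5 111. ] j [-0.02  0.47 -0.54  1.89  0.31  0.87 -0.57] F [-7.6 -3.8 13.5] gap 53.4 grip 29.4
shift cm [ 0.16 -0.06  0.3 ] rot [ 0.001  0.001 -0.019] yaw now 98.9
```

```bash
python3 -m creep '0.1 0 0 0 0 0.13 1; 0.1 0 0 0 0 0.26 1; 0.1 0 0 0 0 0.39 1; 0.1 0 0 0 0 0.52 1; 0.1 0 0 0 0 0.65 1' 30;  python3 -c "
from h import *
goal(552.7,197,108,20);print(ctrl.sense()['ft_torque'])"
```

```text
time: 3.65
tcp_pos: [551.9, 195.8, 110.9]
eef_rot: [2.701, 1.603, -0.004]
force: [-19.4, -7.9, 23.6]
finger_gap: 53.2
grip_force: 30.4
t 3.65 tcp [551.9 195.8 110.9] j [-0.14  0.45 -0.39  1.89  0.22  0.85 -1.15] F [-19.4  -7.9  23.6] gap 53.2 grip 30.4
shift cm [0.15 0.01 0.29] rot [0.    0.003 0.722] yaw now 61.4
[-1.55303451  3.72436776  0.18269433]
```

```bash
python3 -m creep '0 0 0 0 0 0.1 1; 0 0 0 0 0 0.2 1; 0 0 0 0 0 0.3 1; 0 0 0 0 0 0.4 1; 0 0 0 0 0 0.5 1' 30;  python3 -c "
from h import *
goal(552.7,197,108,20);print(ctrl.sense()['ft_torque'])"
```

```text
time: 4.15
tcp_pos: [551.0, 196.6, 110.8]
eef_rot: [3.013, 0.889, -0.005]
force: [-24.4, -3.8, 25.3]
finger_gap: 53.5
grip_force: 30.4
t 4.15 tcp [551.  196.6 110.8] j [-0.23  0.43 -0.28  1.9   0.16  0.83 -1.59] F [-24.4  -3.8  25.3] gap 53.5 grip 30.4
shift cm [0.16 0.06 0.28] rot [-0.     0.003  0.224] yaw now 32.9
[-0.97031827  4.79347413  0.15901986]
```

```bash
python3 -m creep '-0.2 -0.1 -0.2 0 0 0.06 1; -0.2 -0.1 -0.2 0 0 0.12 1; -0.2 -0.1 -0.2 0 0 0.18 1; -0.2 -0.1 -0.2 0 0 0.22 1; -0.2 -0.1 -0.2 0 0 0.22 1' 30;  python3 -c "
from h import *
goal(552.7,197,108,20);print(ctrl.sense()['ft_torque'])
p,W=cloud('top');np.save('top2.npy',W);cv2.imwrite('pics/top2.png',p)
S,_=cloud('scene');cv2.imwrite('pics/s2.png',cv2.resize(S[150:350,200:480],None,fx=2.5,fy=2.5))"
```

```text
time: 4.65
tcp_pos: [550.4, 197.1, 111.8]
eef_rot: [-3.091, -0.559, 0.001]
force: [-3.1, 2.9, -2.9]
finger_gap: 53.0
grip_force: 40.6
t 4.65 tcp [550.4 197.1 111.8] j [-0.27  0.43 -0.24  1.9   0.13  0.83 -1.78] F [-3.1  2.9 -2.9] gap 53.0 grip 40.6
shift cm [0.21 0.09 0.38] rot [-0.     0.     0.009] yaw now 20.5
[0.53378451 0.8592323  1.02593039]
```

View pics/s2.png

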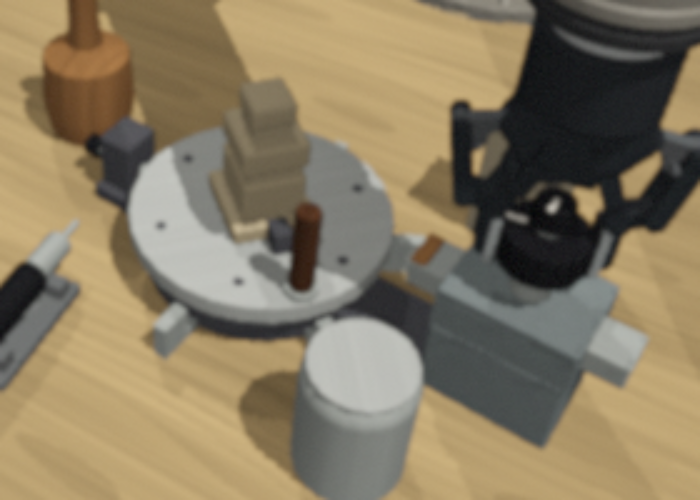

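The rest is back: its tail sticks out of the housing at (615,350) in the crop and the nose at (430,250) is close to it. The torque jump to 1 N m marks the stop. I release and go up.

```bash
python3 -m creep '0 0 0 0 0 -0.02 0; 0 0 0 0 0 -0.02 0; 0 0 0 0 0 -0.02 0;0 0 0 0 0 -0.02 0; 0 0 0 0 0 -0.02 0';python3 -m creep '0 0 -3 0 0 0 0; 0 0 -7 0 0 0 0; 0 0 -11 0 0 0 0;0 0 -13 0 0 0 0; 0 0 -13 0 0 0 0';  python3 - <<'E'
from h import *
goal(552.7,197,108,20)
W=np.load('top2.npy');c=np.array([537,2.6]);ey=np.array([.081,.997]);ex=np.array([.997,-.081])
P=W[150:300,100:320].reshape(-1,3);P=P[~np.isnan(P[:,0])];Q=np.c_[(P[:,:2]-c)@ex,(P[:,:2]-c)@ey,P[:,2]]
m=(abs(Q[:,0])<14)&(Q[:,2]>70)&(Q[:,2]<92)&(Q[:,1]>60);print('nose min y',Q[m,1].min().round(1),'tail max',Q[m,1].max().round(1))
m=(np.hypot(Q[:,0],Q[:,1])<105)&(np.hypot(Q[:,0],Q[:,1])>65)&(Q[:,2]>110)&(Q[:,2]<130)
h=Q[m];print(len(h),h.mean(0).round(1),np.arctan2(h[:,1].mean(),h[:,0].mean()))
d=np.load('top.npy')[150:300,100:320].reshape(-1,3)
m=abs(d[:,2]-51)<3;(q)=d[m][:,:2].astype(np.float32);r=np.hypot(*(q-c).T);q=q[(r<100)];print('plate',[np.round(x,1) for x in (q.min(0),q.max(0))])
E
```

```text
time: 5.25
tcp_pos: [551.2, 196.3, 111.6]
eef_rot: [-3.086, -0.588, -0.0]
force: [-0.6, 0.4, 0.1]
finger_gap: 85.4
grip_force: 0.0
time: 5.75
tcp_pos: [552.5, 197.0, 244.9]
eef_rot: [-3.085, -0.588, -0.008]
force: [0.5, 0.2, -0.4]
finger_gap: 85.4
grip_force: 0.0
t 5.75 tcp [552.5 197.  244.9] j [-0.24  0.28 -0.26  1.78  0.08  1.08 -1.72] F [ 0.5  0.2 -0.4] gap 85.4 grip 0.0
shift cm [-0.05  0.   13.69] rot [-0.    -0.005  0.027] yaw now 21.6
nose min y 122.2 tail max 159.7
68 [ 50.4  65.1 123.2] 0.9116521307027149
plate [array([442. , -91.8], dtype=float32), array([631.9,  98.3], dtype=float32)]
```

```bash
python3 -c "
from h import *
goal(593,64.2,190,47.6)"
```

```text
t 5.75 tcp [552.5 197.  244.9] j [-0.24  0.28 -0.26  1.78  0.08  1.08 -1.72] F [ 0.5  0.2 -0.4] gap 85.4 grip 0.0
shift cm [-1.14 13.84  5.48] rot [ 0.001 -0.005 -0.454] yaw now 21.6
```

```bash
python3 -m creep '-1.1 5 0 0 0 -0.15 0; -1.1 10 1 0 0 -0.3 0.4; -1.1 13.8 4 0 -0.005 -0.454 0.4; -1.1 13.8 5.5 0 -0.005 -0.454 0.4; -1.1 13.8 5.5 0 -0.005 -0.454 0.4'; python3 -c "
from h import *
goal(593,64.2,90,47.6)
p,d=capture('wrist');cv2.imwrite('pics/w2.png',p)"
```

```text
time: 6.25
tcp_pos: [590.3, 61.6, 183.1]
eef_rot: [-2.876, -1.264, 0.016]
force: [-0.4, 0.2, 0.4]
finger_gap: 51.5
grip_force: 0.0
t 6.25 tcp [590.3  61.6 183.1] j [-0.01  0.36 -0.25  1.82  0.11  0.98 -1.05] F [-0.4  0.2  0.4] gap 51.5 grip 0.0
shift cm [0.46 0.06 9.31] rot [-0.004  0.009 -0.003] yaw now 47.4
```

View pics/w2.png

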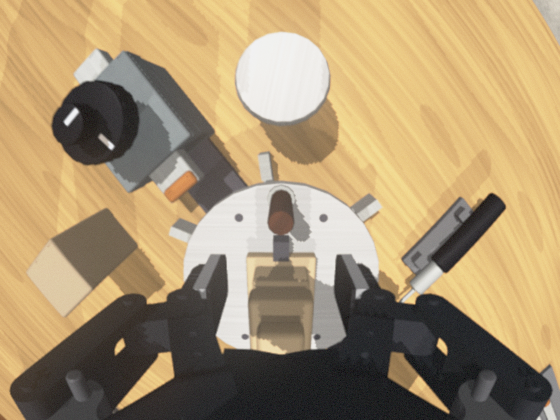

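The wrist view shows the handle at (281,215), midway between the pads at x≈213 and x≈348. I descend and grip it.

```bash
python3 -m creep '0.4 0.1 3 0 0.009 0 0.4; 0.4 0.1 6 0 0.009 0 0.4; 0.4 0.1 9 0 0.009 0 0.4; 0.4 0.1 9.3 0 0.009 0 0.4; 0.4 0.1 9.3 0 0.009 0 0.4'; python3 -c "
from h import *
goal(593,64.2,90,47.6)"; python3 -m creep '0 0 0 0 0 0 1; 0 0 0 0 0 0 1; 0 0 0 0 0 0 1; 0 0 0 0 0 0 1; 0 0 0 0 0 0 1' 30
python3 - <<'E'
from h import *
goal(593,64.2,90,47.6)
s=ctrl.sense();c=np.array([537,3.]);p=np.array(s['tcp_pos'])[:2]-c
print('radius',np.hypot(*p),'stand angle',np.arctan2(p[1],p[0])+.081)
R=Ro.from_rotvec(s['eef_rot']).as_matrix()
for k in range(1,11):
    a=k*.12;v=Ro.from_euler('z',a).as_matrix()[:2,:2]@p-p
    print(k,round(-a,2),(R.T@[*v,0]/10).round(2))
E
```

```text
time: 6.8
tcp_pos: [594.7, 67.4, 94.2]
eef_rot: [-2.871, -1.267, -0.005]
force: [-0.6, 1.0, -0.4]
finger_gap: 51.5
grip_force: 0.0
t 6.8 tcp [594.7  67.4  94.2] j [-0.03  0.47 -0.24  1.88  0.15  0.8  -1.09] F [-0.6  1.  -0.4] gap 51.5 grip 0.0
shift cm [-0.35  0.09  0.42] rot [-0.002 -0.004  0.001] yaw now 47.6
time: 7.3
tcp_pos: [595.5, 66.5, 95.1]
eef_rot: [-2.872, -1.266, -0.009]
force: [-1.8, 0.3, 10.1]
finger_gap: 17.2
grip_force: 29.0
t 7.3 tcp [595.5  66.5  95.1] j [-0.03  0.47 -0.24  1.88  0.15  0.8  -1.08] F [-1.8  0.3 10.1] gap 17.2 grip 29.0
shift cm [-0.34 -0.04  0.51] rot [ 0.    -0.006 -0.   ] yaw now 47.6
radius 86.32490926924841 stand angle 0.9067019839360394
1 -0.12 [-0.06 -1.03 -0.  ]
2 -0.24 [-0.24 -2.05 -0.  ]
3 -0.36 [-0.54 -3.04 -0.  ]
4 -0.48 [-0.96 -3.99 -0.01]
5 -0.6 [-1.48 -4.88 -0.01]
6 -0.72 [-2.11 -5.7  -0.01]
7 -0.84 [-2.84 -6.44 -0.02]
8 -0.96 [-3.65 -7.09 -0.02]
9 -1.08 [-4.53 -7.64 -0.03]
10 -1.2 [-5.47 -8.07 -0.04]
```

```bash
python3 -m creep '-0.06 -1.03 0 0 0 -0.12 1; -0.24 -2.05 0 0 0 -0.24 1; -0.54 -3.04 0 0 0 -0.36 1; -0.96 -3.99 0 0 0 -0.48 1; -1.48 -4.88 0 0 0 -0.6 1'
python3 - <<'E'
from h import *
goal(593,64.2,90,47.6+34.4)
s=ctrl.sense();c=np.array([537,3.]);p=np.array(s['tcp_pos'])[:2]-c
print('radius',np.hypot(*p),'stand angle',np.arctan2(p[1],p[0])+.081)
E
```

```text
time: 7.8
tcp_pos: [550.7, 88.5, 95.2]
eef_rot: [2.366, 2.065, 0.013]
force: [0.3, 1.1, 5.7]
finger_gap: 16.8
grip_force: 30.8
t 7.8 tcp [550.7  88.5  95.2] j [ 0.05  0.42 -0.4   1.97  0.23  0.78 -0.61] F [0.3 1.1 5.7] gap 16.8 grip 30.8
shift cm [-1.83  4.52  0.53] rot [ 0.006 -0.006  0.004] yaw now 82.2
radius 86.54624922825049 stand angle 1.4931179221561437
```

```bash
python3 -m creep '-0.06 -1.03 0 0 0 -0.12 1; -0.24 -2.05 0 0 0 -0.24 1; -0.54 -3.04 0 0 0 -0.36 1; -0.96 -3.99 0 0 0 -0.48 1; -1.48 -4.85 0 0 0 -0.6 1'; python3 -m creep '0 0 0 0 0 0 1; 0 0 0 0 0 0 1; 0 0 0 0 0 0 1'
python3 - <<'E'
from h import *
goal(593,64.2,90,47.6+68)
s=ctrl.sense();c=np.array([537,3.]);p=np.array(s['tcp_pos'])[:2]-c
print('radius',np.hypot(*p),'stand angle',np.arctan2(p[1],p[0])+.081)
E
```

```text
time: 8.3
tcp_pos: [500.1, 81.1, 95.1]
eef_rot: [1.648, 2.671, 0.012]
force: [4.4, 2.0, 7.7]
finger_gap: 17.0
grip_force: 31.2
time: 8.6
tcp_pos: [499.8, 80.9, 95.1]
eef_rot: [1.655, 2.668, 0.01]
force: [-1.6, 3.9, 13.8]
finger_gap: 17.3
grip_force: 31.6
t 8.6 tcp [499.8  80.9  95.1] j [ 0.18  0.38 -0.55  2.08  0.28  0.75 -0.09] F [-1.6  3.9 13.8] gap 17.3 grip 31.6
shift cm [-5.64  7.61  0.55] rot [ 0.007 -0.002  0.013] yaw now 116.4
radius 86.36802778972516 stand angle 2.097435951470468
```

```bash
python3 -m creep '0 0 0 0 0 0 0.5; 0 0 0 0 0 0 0.45; 0 0 0 0 0 0 0.4; 0 0 0 0 0 0 0.4; 0 0 0 0 0 0 0.4'; python3 -m creep '0 0 -2 0 0 0 0.4; 0 0 -5 0 0 0 0.4; 0 0 -9 0 0 0 0.4; 0 0 -14 0 0 0 0.4; 0 0 -16 0 0 0 0.4'; python3 -c "
from h import *
goal(500,-200,255,80)"
```

```text
time: 9.1
tcp_pos: [498.5, 80.0, 93.3]
eef_rot: [-1.657, -2.669, -0.007]
force: [-0.3, 0.2, 0.0]
finger_gap: 51.1
grip_force: 0.0
time: 9.6
tcp_pos: [499.4, 80.1, 257.5]
eef_rot: [1.655, 2.667, 0.011]
force: [-0.0, -0.3, -0.4]
finger_gap: 51.2
grip_force: 0.0
t 9.6 tcp [499.4  80.1 257.5] j [ 0.27  0.17 -0.61  1.92  0.11  1.08  0.08] F [-0.  -0.3 -0.4] gap 51.2 grip 0.0
shift cm [-25.12 -12.39   0.13] rot [ 0.007 -0.004  0.635] yaw now 116.4
```

Next I move aside so the top camera has a clear view.

```bash
python3 -m creep '-25 -12.4 0 0 0 0.5 0.4; -25 -12.4 0 0 0 0.5 0.4; -25 -12.4 0 0 0 0.5 0.4; -25 -12.4 0 0 0 0.5 0.4; -25 -12.4 0 0 0 0.5 0.4'; python3 -m creep '-8 -3 0 0 0 0 0.4; -8 -3 0 0 0 0 0.4; -8 -3 0 0 0 0 0.4; -8 -3 0 0 0 0 0.4'
python3 - <<'E'
from h import *
p,W=cloud('top');cv2.imwrite('pics/end.png',p);T=np.load('top.npy')
c=np.array([537,3.]);ey=np.array([.081,.997]);ex=np.array([.997,-.081])
P=W[150:300,100:320].reshape(-1,3);Q=np.c_[(P[:,:2]-c)@ex,(P[:,:2]-c)@ey,P[:,2]];r=np.hypot(Q[:,0],Q[:,1])
h=Q[(r<105)&(r>65)&(Q[:,2]>110)&(Q[:,2]<130)];print('handle',len(h),h.mean(0).round(1),np.arctan2(h[:,1].mean(),h[:,0].mean()))
m=(abs(Q[:,0])<14)&(Q[:,2]>70)&(Q[:,2]<92)&(Q[:,1]>60);print('nose',Q[m,1].min())
for n,(a,b,e,f,z0,z1) in dict(tin=(170,215,150,195,85,100),block=(160,205,275,315,100,115),mallet=(330,375,235,275,30,200),hp=(285,325,115,200,20,60)).items():
    g=[]
    for A in(T,W):
        q=A[e:f,a:b].reshape(-1,3);g.append(np.nanmean(q[(q[:,2]>z0)&(q[:,2]<z1)],0))
    print(n,(g[1]-g[0]).round(1))
E
```

```text
time: 10.1
tcp_pos: [497.7, -172.5, 252.5]
eef_rot: [-2.267, -2.173, -0.006]
force: [1.0, 0.6, -0.0]
finger_gap: 51.4
grip_force: 0.0
time: 10.5
tcp_pos: [464.6, -249.7, 251.8]
eef_rot: [-2.266, -2.173, -0.007]
force: [0.9, 0.4, -0.3]
finger_gap: 51.3
grip_force: 0.0
handle 70 [-41.6  71.3 123.7] 2.0992141869342196
nose 121.30201947805803
tin [-0.   0.1 -0.1]
block [-0. -0. -0.]
mallet [ 0.2  0.  -0. ]
hp [-0.1 -0.1 -0. ]
```

View pics/end.png

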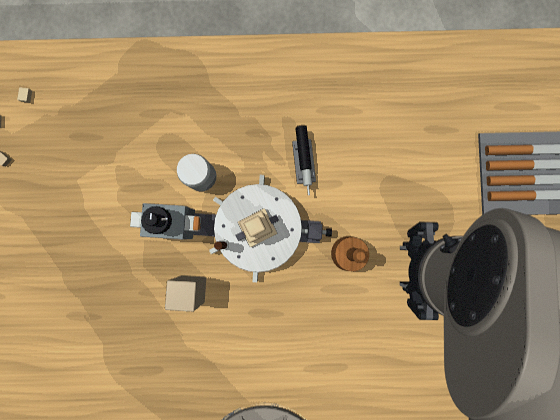

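The end view shows the handle at (220,246), which is 2.099 rad and seated in the click. The rest is fully back with its nose 121 mm from the axis, the bystanders have not moved, and the arm is clear.

```bash
python3 -c "
from workcell import workorder
print(workorder.close_job())"
```

```text
the job is handed in; nothing more can be done
None
```

The job is handed in, with no verdict returned: the rest is wound fully back (nose 121 mm from the axis), the turntable sits in the click at about 2.10 rad, no bystander moved measurably, and the small upper knob was not touched as far as I could tell, though I did not measure its angle.

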